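Weigh the potato basket on the hook scale

ROBOT

A 6-joint arm with a two-finger parallel gripper is mounted at the origin on the work surface. World frame = base frame: x ahead of the robot, y to its left, z up, the work surface at z = 0. Lengths are in mm, angles in rad, forces in N, time in s.
With the tool pointing down it reaches from about 225 to 875 mm from the base axis. Payload 3.4 kg.
Tool frame: the origin (TCP) lies between the finger pads; the fingertips stand 17 mm ahead of it and the grasp point (between the pads) lies 2 mm behind it; z points along the fingers, y is the line along which they close (so a half turn about z gives the same grasp; the last joint's range is limited). The gripper opens to 85 mm and grips with 20 to 120 N. Pads are 22 mm wide; open, the fingers measure 114 mm over their backs; the gripper's body (76 mm by 85 mm) begins 54 mm behind the grasp point. The pads swing forward as they close: fully open they stand 13 mm farther back than shut.
Start: joints at [-1.341, 0.276, 1.505, -0, 1.361, -0.121], TCP at [197.598, -540.015, 248.328] pointing down, gripper open.
Joint ranges: [-2.89, 2.89], [-0.75, 2.08], [0.22, 2.7], [-1.18, 4.32], [0.11, 2.71], [-2.7, 2.7]. Speed limits (rad/s): [2.57, 2.57, 3.14, 3.14, 3.14, 3.14].

INTERFACE

Orientations are given as a unit quaternion [w, x, y, z].
In Python, from rig import get_obs, camera, get_calibration, finish_job, outline_of, tip_of gives the robot as it stands.
- The arm moves only by the tool jog_arm, never from a script. Its argument "targets" is a list of rows, each an object of numbers: "jaw": the finger opening in mm, from 0 to 85.4; "tx", "ty", "tz": the shift along the tool's x, y, z in units of 50 mm (1.0 is 50 mm); "wx", "wy", "wz": the turn, a rotation vector about the tool's x, y, z in units of 5 degrees (1.0 is 5 degrees). In form: [{"jaw": .., "tx": .., "ty": .., "tz": .., "wx": .., "wy": .., "wz": ..}, ...]. A call has 1 to 20 rows; each row shifts and turns the commanded pose from where the row before left it, along the tool's axes as they then stand; what a row does not reach is not made up. A row lasts 1/10 s, in which the tool goes at most 50 mm and 8.59 degrees, less where a joint would pass 70% of its speed; a pose out of reach is approached as far as the arm can. A call is refused whole if a number of a shift passes 1 or a number of a turn 1, either way. A call with a gripper value outside its range is refused whole. The fingers move at their own pace and stop on an object; "newtons" is the grip in N (left out, the last holds). Time passes only in rows, so rows that do not move let the fingers close. It gives the time, the measured TCP pose, the force, the opening and the grip force at its end, in the units of the state.
- get_obs(): the state, without advancing time (a new reading comes with each control period).
- camera(name): name is "scene" or "top" or "wrist"; returns (picture, depth): 480x640x3 uint8, red, green, blue; 480x640 float32, mm along the optical axis (not along the pixel's ray), 0 where there is no reading.
- get_calibration(name): a dict with "vertical_fov" (degrees; the focal length in pixels is half the picture's height over the tangent of half this angle, whatever the lens; pixels are square), "cx", "cy" (the principal point, pixels), "k1" (the pictures are not rectified: a ray, as slopes to the right and down, at radius r is drawn at 1 + k1 r^2 times it, then the intrinsics apply), "position" and "rotation" of the camera in the world; the wrist camera has in their place "T_tool_cam" (4x4, takes a point from camera to tool coordinates, whose origin is the TCP and whose axes are the flange's). Camera axes: x right, y down, z forward; pixel columns grow to the right and rows downward; lengths in mm; the calibration is good to about 2 mm. A picture is of the moment at which its call begins: read the wrist's pose just before it. get_calibration takes no time and is no camera call.
- finish_job(): hands the job in; it is judged then, once.
Trained networks look in the newest picture that a camera, given by its name, has taken for a name from the list of things; names that differ only in an ending like _2 or _b are one class to them, and where a whole thing is asked for, a point or a joint stands for the part that bears it (a point fixed in the world has none). Each returns a list of dicts, best first, with "confidence" (0 to 1); they miss things now and then, are a little off and sometimes report something else, mostly with a low value. They report only what shows in the picture. A call takes as long as a camera call. They do not tell look-alikes from the thing itself.
- outline_of(label, camera): "pixels" (480x640 bool, what is visible of it) and "centre" ([column, row] as shares, 0 to 1, of the picture: columns of its width, rows of its height, amid what is visible of it).
- tip_of(label, camera): "centre" ([column, row] as shares, 0 to 1, of the picture: columns of its width, rows of its height: a listed point, or the origin of a listed thing).
The state is a dict: "time": time; "joint_pos": joint angles; "joint_vel": joint speeds; "effort": joint torques, N m; "tool_pos": TCP position; "eef_rot": TCP orientation; "force": force on the tool from outside, world axes, zero at the start; "ft_torque": the same for the moment, N m; "grip_width": finger opening in mm; "gripper_force": force on a finger pad.
Only numpy, scipy, OpenCV 4.12 (cv2) and the standard library are available. Lean on these libraries where they do the work, as an engineer would, in place of code of your own. Each camera call takes 0.05 s, during which the arm holds its last target. There are 200 camera calls.

TASK

Hang the wire basket of potatoes on the spring scale by its wire bail, in the dip of the hook. Keep hold while the hook sinks, letting it down at no more than about 3 centimetres a second, and let go only when the scale carries the whole weight and your hand feels nothing, so that the pointer stays put instead of jumping up or down. Leave the basket hanging still and upright with the pointer at rest, and leave the bowl, jar and grater where they stand.

Things in the scene. Friction and masses are not known exactly. Their poses are not given: they have to be found in the camera images.
- basket: Loose steel wire basket, potatoes fixed in it: 110 mm along x, 100 along y, 50 high; mass unknown, 0.22 to 0.77 kg. Origin: centre of underside, z up. Rigid bail of 6 mm wire in its y-z plane: legs at y = +-47 mm up to 105 mm, sloping to an apex at 125 mm over the centre. The hook goes through it along x, from either side. Potatoes reach 56 mm up, so the window is 66 mm high
- basket_bail (a point): underside of the bail's apex wire, 122 mm above the basket's underside; this is where the hook carries it
- basket_grip (a point): Centre of the upright wooden grip fixed on top of the bail, 151 mm above the underside: 26 mm along the basket's x, 18 mm along its y, free from 128 to 166 mm up; pinch its 18 mm from above
- scale: Fixed spring scale: base plate 12 mm thick (x from -150 to +60 mm, 150 mm wide), aluminium column 36 by 50 mm, 310 mm high; origin on the worktop under the column's centre. The hook's arm points along its -x, 110 mm from the column's centre to the dip. White plates with marks on the column's two sides (+-y), a pointer on each
- hook_seat (a point): Lowest point of the hook's dip, top of the 7 mm wire, 253 mm above the worktop when unloaded; moves with the hook; axes as the scale's. The dip is a V, climbing 12 mm in 20 mm to either side along x; the upturned tip is 24 mm to -x, its top 22 mm above this point; the arm to the column is on the +x side, its top 12 mm above. A well hung bail lies within 10 mm
- hook (a joint): How far hook and pointer are pulled down, m: 0 unloaded, at the upper stop; 0.095 at the lower end stop. Spring 100 N/m, preload 0.2 N, hardly any damping: the basket pulls it down about 20 to 73 mm depending on its mass, and the hook jumps when load comes on or off suddenly
- bowl: loose white ceramic bowl, 150 mm wide, 75 mm high, origin at the centre of its underside; leave alone
- jar: loose white jar with a blue cap, 80 mm wide, 130 mm high, origin at the centre of its underside; leave alone
- grater: loose steel box grater, 96 mm square at the foot, 195 mm high with its handle, origin at the centre of its underside; leave alone
Things that resemble listed ones, but are neither listed nor needed, are in the scene too. What is shaped like the basket but orange, purple or yellow is not meant.

How it is judged:
By the outcome, as a careful person would: the job done as asked, in the order asked, and still so for the second after the job is handed in, with the robot touching nothing.
It also fails if it takes over 61 s, if anything falls off the work surface, if the arm or the gripper's body presses on something with over 40 N, if the wrist force passes 120 N, or if a joint passes its speed limit or range.

## Working session

There is one attempt and no reset: what is moved stays moved. The work goes in short steps, Python scripts to look and compute and a tool call to move; the robot and the scene stay as the last step left them, time stands still between calls to the robot, and variables do not carry over. Pictures are saved under pics/ and viewed, at most 10 in all, crops included, and the job is handed in when it is done.

Besides the shell and the picture viewer there is one more tool, called in YAML: its name, and indented under it one key for each argument. jog_arm: Moves the arm, as the interface text tells. Its arguments: {"type":"object","properties":{"targets":{"type":"array"},"newtons":{"type":"number"}},"required":["targets"]}

```bash
mkdir -p pics
cat > h.py <<'E'
import numpy as np,cv2
from rig import *
from scipy.spatial.transform import Rotation as R
def Rm(q): return R.from_quat([q[1],q[2],q[3],q[0]]).as_matrix()
def cam(name,obs=None):
    c=get_calibration(name)
    f=240/np.tan(np.radians(c['vertical_fov'])/2)
    if name=='wrist':
        T=np.array(c['T_tool_cam']);o=obs or get_obs();r=Rm(o['eef_rot'])
        p=r@T[:3,3]+np.array(o['tool_pos']);Rc=r@T[:3,:3]
    else:
        p=np.array(c['position']);Rc=np.array(c['rotation'])
        if Rc.shape!=(3,3): Rc=Rm(Rc)
    return dict(f=f,cx=c['cx'],cy=c['cy'],k=c['k1'],p=p,R=Rc)
def ray(C,u,v):
    d=np.array([(u-C['cx'])/C['f'],(v-C['cy'])/C['f']]);s=d.copy()
    for _ in range(20): s=d/(1+C['k']*(s@s))
    return np.array([s[0],s[1],1.])
def pt(C,u,v,z): return C['p']+C['R']@(ray(C,u,v)*z)
def tri(L):
    A=0;b=0
    for C,u,v in L:
        d=C['R']@ray(C,u,v);d/=np.linalg.norm(d);M=np.eye(3)-np.outer(d,d);A=A+M;b=b+M@C['p']
    x=np.linalg.solve(A,b)
    e=[]
    for C,u,v in L:
        d=C['R']@ray(C,u,v);d/=np.linalg.norm(d);e.append(np.linalg.norm((np.eye(3)-np.outer(d,d))@(x-C['p'])))
    return x,e
E
cat > look.py <<'E'
from h import *
o=get_obs();print(o['time'],o['tool_pos'],o['eef_rot'],o['force'])
for n in ['scene','top']:
    print(n,{k:np.round(v,3) for k,v in get_calibration(n).items()})
    im,d=camera(n);cv2.imwrite(f'pics/{n}0.png',im[:,:,::-1]);np.save(n+'.npy',d);C=cam(n)
    for l in ['basket','basket_bail','basket_grip','scale','hook_seat','bowl','jar','grater']:
        for r in tip_of(l,n)[:5]:
            u,v=r['centre'][0]*640,r['centre'][1]*480
            z=d[min(int(v),479),min(int(u),639)]
            print(n,l,round(r['confidence'],2),round(u,1),round(v,1),np.round(pt(C,u,v,z)))
print(get_calibration('wrist'),get_obs()['time'])
E
python3 look.py
```

```text
0.0 [ 197.49389009 -539.48809198  247.42656978] [-9.22585287e-04  9.84655597e-01  1.74506451e-01 -4.53610609e-05] [ 0.82226343 -0.53089749  0.59340225]
scene {'vertical_fov': np.float64(46.779), 'cx': np.float64(317.889), 'cy': np.float64(237.623), 'k1': np.float64(0.042), 'position': array([1189.746, -921.57 , 1200.594]), 'rotation': array([-0.384,  0.863,  0.298, -0.139])}
scene basket 0.96 328.7 193.8 [266. 283.  44.]
scene basket 0.86 173.9 308.2 [ 234. -379.   31.]
scene basket 0.79 337.3 277.1 [532. -22.  51.]
scene basket 0.72 240.5 309.3 [ 397. -280.   52.]
scene basket_bail 0.96 233.5 280.3 [ 266. -184.    2.]
scene basket_bail 0.86 167.3 279.4 [ 105. -301.    0.]
scene basket_bail 0.66 336.7 247.6 [421. 123.  -2.]
scene basket_bail 0.57 335.4 167.9 [255. 334. 118.]
scene basket_grip 0.89 233.0 272.7 [ 364. -259.  156.]
scene basket_grip 0.78 327.7 160.0 [100. 494.   2.]
scene basket_grip 0.65 160.3 269.6 [ 210. -373.  163.]
scene basket_grip 0.6 338.8 235.1 [503.  21. 166.]
scene scale 0.86 300.5 357.3 [ 615. -289.   30.]
scene hook_seat 0.58 334.9 268.2 [ 627. -162.  256.]
[... 1007 characters left out ...]
p scale 0.81 402.7 212.5 [ 588. -251.   82.]
top hook_seat 0.84 375.0 177.4 [ 699. -189.    2.]
top bowl 0.79 202.2 238.6 [520. 267.  -0.]
top jar 0.56 200.3 156.4 [715. 264. 103.]
top grater 0.8 275.5 158.4 [695.  69. 165.]
{'vertical_fov': 61.07517052197186, 'cx': 322.98166783261604, 'cy': 235.44892330796085, 'k1': -0.09316060263237086, 'T_tool_cam': array([[ 1.40901441e-04, -9.60648742e-01, -2.77766042e-01,
         7.14748978e+01],
       [ 9.99999987e-01,  1.14575943e-04,  1.11007824e-04,
         2.32962976e-02],
       [-7.48142204e-05, -2.77766054e-01,  9.60648746e-01,
        -1.24982805e+02],
       [ 0.00000000e+00,  0.00000000e+00,  0.00000000e+00,
         1.00000000e+00]])} 0.9
```

View pics/scene0.png

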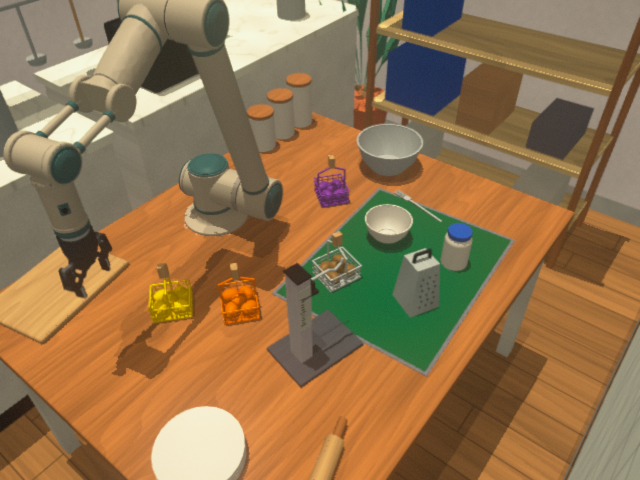

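View pics/top0.png

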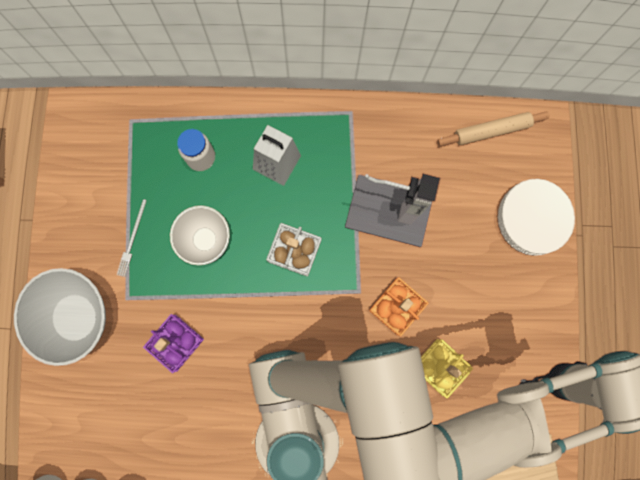

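The real basket (silver wire, potatoes) is at scene (336,268) and top (294,249). The scale's hook points at world +y, with its tip near top (365,180). The look-alikes are yellow, orange and purple.

```bash
cat > m.py <<'E'
from h import *
S,T=cam('scene'),cam('top')
print('grip',tri([(S,338.8,235.1),(T,290.1,243.4)]),'bail',tri([(S,336.7,247.6),(T,292.3,244.7)]))
print('hook',tri([(S,334.9,268.2),(T,375,177.4)]))
for n,C in (('top',T),('scene',S)):
    d=np.load(n+'.npy');vv,uu=np.mgrid[0:480,0:640]
    q=np.stack([uu,vv],-1).reshape(-1,1,2).astype(np.float32)
    x=(uu-C['cx'])/C['f'];y=(vv-C['cy'])/C['f'];s=np.ones_like(x)
    for _ in range(15): s=1/(1+C['k']*((x*s)**2+(y*s)**2))
    P=np.stack([x*s,y*s,np.ones_like(x)],-1)*d[...,None]@C['R'].T+C['p'];np.save(n+'P.npy',P)
    ok=d>0
    def box(lo,hi,c,r,lab):
        m=ok&(P[...,2]>lo)&(P[...,2]<hi)&(np.hypot(P[...,0]-c[0],P[...,1]-c[1])<r)
        p=P[m];
        if len(p)<5: print(n,lab,'few',len(p));return
        print(n,lab,len(p),np.round(p.mean(0),1),cv2.minAreaRect(p[:,:2].astype(np.float32)))
    box(6,20,(610,-200),180,'plate')
    box(300,320,(600,-260),80,'column top')
    box(230,285,(610,-170),140,'hook')
    box(40,62,(488,25),80,'basket rim')
    box(135,180,(488,25),40,'grip')
    box(90,130,(488,25),80,'bail')
E
python3 m.py
```

```text
grip (array([493.26100662,  29.01483561, 155.33592554]), [np.float64(3.240675002239289), np.float64(3.2406750022390503)]) bail (array([494.29492344,  23.30845532, 112.39347458]), [np.float64(0.3163468011538556), np.float64(0.31634680115381875)])
hook (array([ 628.5981599 , -162.26544963,  257.7975791 ]), [np.float64(1.5223562114280969), np.float64(1.5223562114278788)])
top plate 3836 [ 602.1 -200.2   11.3] ((610.5767822265625, -195.97207641601562), (350.43701171875, 352.66455078125), 30.426616668701172)
top column top 480 [ 598.  -271.1  309.6] ((598.531494140625, -271.5935974121094), (41.37560272216797, 56.644134521484375), 76.67723846435547)
top hook 512 [ 600.6 -232.3  263.1] ((612.0515747070312, -212.78628540039062), (151.57431030273438, 61.92551803588867), 77.81297302246094)
top basket rim 768 [491.   19.4  47.3] ((494.0360412597656, 21.037643432617188), (111.55616760253906, 102.56692504882812), 70.86286163330078)
top grip 103 [492.1  20.9 162.7] ((493.5222473144531, 20.97088050842285), (25.712692260742188, 18.255313873291016), 73.68738555908203)
top bail 80 [490.9  21.7 114.3] 
[... 242 characters left out ...]
scene column top 371 [ 601.9 -272.6  310.5] ((600.3872680664062, -270.80352783203125), (41.82672119140625, 59.95515060424805), 77.46843719482422)
scene hook 602 [ 615.5 -258.3  259.7] ((624.49072265625, -219.16769409179688), (158.2277069091797, 57.38054656982422), 67.13107299804688)
scene basket rim 549 [495.7  16.7  48.2] ((494.6707458496094, 20.363800048828125), (114.32401275634766, 105.13546752929688), 71.97676086425781)
scene grip 122 [497.6  18.  155.5] ((496.1781311035156, 20.612903594970703), (30.080970764160156, 20.644315719604492), 72.82190704345703)
scene bail 64 [502.7  17.4 113. ] ((494.9183654785156, 17.00386619567871), (14.620643615722656, 100.0833969116211), 72.76092529296875)
```

jog_arm:
  targets:
    - {"tx": 0.3,"ty": -0.27,"tz": -0.05}
    - {"tx": 0.628,"ty": -0.566,"tz": -0.05}
    - {"tx": 0.628,"ty": -0.566,"tz": -0.05}
    - {"tx": 0.628,"ty": -0.566,"tz": -0.05}
    - {"tx": 0.628,"ty": -0.566,"tz": -0.05}
    - {"tx": 0.628,"ty": -0.566,"tz": -0.05}
    - {"tx": 0.628,"ty": -0.566,"tz": -0.05}
    - {"tx": 0.628,"ty": -0.566,"tz": -0.05}
    - {"tx": 0.628,"ty": -0.566,"tz": -0.05}
    - {"tx": 0.628,"ty": -0.566,"tz": -0.05}
    - {"tx": 0.628,"ty": -0.566,"tz": -0.05}
    - {"tx": 0.628,"ty": -0.566,"tz": -0.05}
    - {"tx": 0.628,"ty": -0.566,"tz": -0.05}
    - {"tx": 0.628,"ty": -0.566,"tz": -0.05}
    - {"tx": 0.628,"ty": -0.566,"tz": -0.05}
    - {"tx": 0.3,"ty": -0.28,"tz": -0.05}

```text
invalid input at $.targets[0]: expected keys jaw, tx, ty, tz, wx, wy, wz
```

jog_arm:
  targets:
    - {"wz": -1}
    - {"wz": -1}
    - {"wz": -1}
    - {"wz": -1}
    - {"wz": -1}
    - {"wz": -1}
    - {"wz": -1}
    - {"wz": -1}
    - {"wz": -1}
    - {"wz": -1}
    - {"wz": -0.4}
    - {}

```text
invalid input at $.targets[0]: expected keys jaw, tx, ty, tz, wx, wy, wz
```

```bash
cat > w.py <<'E'
from h import *
import sys
o=get_obs();C=cam('wrist',o);im,d=camera('wrist');cv2.imwrite(f'pics/{sys.argv[1]}.png',im[:,:,::-1])
r=Rm(o['eef_rot']);print(o['time'],np.round(o['tool_pos'],1),'yaw',np.degrees(np.arctan2(r[1,0],r[0,0])),'z',r[:,2].round(4),'F',np.round(o['force'],2),o['joint_pos'])
for l in sys.argv[2:]:
    for k in tip_of(l,'wrist')[:3]:
        u,v=k['centre'][0]*640,k['centre'][1]*480;z=d[min(int(v),479),min(int(u),639)]
        print(l,round(k['confidence'],2),round(u,1),round(v,1),np.round(pt(C,u,v,z),1))
vv,uu=np.mgrid[0:480,0:640]
x=(uu-C['cx'])/C['f'];y=(vv-C['cy'])/C['f'];s=np.ones_like(x)
for _ in range(15): s=1/(1+C['k']*((x*s)**2+(y*s)**2))
P=np.stack([x*s,y*s,np.ones_like(x)],-1)*d[...,None]@C['R'].T+C['p'];np.save('wP.npy',P);np.save('wd.npy',d)
E
python3 w.py w1 basket_grip basket_bail basket
python3 - <<'E'
from h import *
P=np.load('wP.npy');d=np.load('wd.npy')
for lo,hi,r in((162,172,40),(130,175,30),(40,60,80),(100,126,80)):
    m=(d>0)&(P[...,2]>lo)&(P[...,2]<hi)&(np.hypot(P[...,0]-494,P[...,1]-21)<r);p=P[m]
    print(lo,hi,len(p),p.mean(0).round(1) if len(p) else 0,cv2.minAreaRect(p[:,:2].astype(np.float32)) if len(p)>3 else 0)
E
```

```text
0.9 [ 197.6 -540.   248.3] yaw 20.098508093624673 z [ 1.e-04 -1.e-04 -1.e+00] F [0.02 0.26 0.19] [-1.34099020e+00  2.75869951e-01  1.50489028e+00  2.09994717e-05
  1.36068166e+00 -1.20983393e-01]
basket_grip 0.78 32.4 133.9 [ 207.3 -372.1  163.1]
basket_bail 0.86 62.7 132.3 [ 207.1 -372.6  136.3]
basket 0.75 138.6 127.0 [ 209.9 -379.1   46.1]
162 172 0 0 0
130 175 0 0 0
40 60 0 0 0
100 126 0 0 0
```

All keys are needed in each row.

jog_arm:
  targets:
    - {"jaw": 85,"tx": 0.3,"ty": -0.27,"tz": -0.05,"wx": 0,"wy": 0,"wz": 0}
    - {"jaw": 85,"tx": 0.628,"ty": -0.566,"tz": -0.05,"wx": 0,"wy": 0,"wz": 0}
    - {"jaw": 85,"tx": 0.628,"ty": -0.566,"tz": -0.05,"wx": 0,"wy": 0,"wz": 0}
    - {"jaw": 85,"tx": 0.628,"ty": -0.566,"tz": -0.05,"wx": 0,"wy": 0,"wz": 0}
    - {"jaw": 85,"tx": 0.628,"ty": -0.566,"tz": -0.05,"wx": 0,"wy": 0,"wz": 0}
    - {"jaw": 85,"tx": 0.628,"ty": -0.566,"tz": -0.05,"wx": 0,"wy": 0,"wz": 0}
    - {"jaw": 85,"tx": 0.628,"ty": -0.566,"tz": -0.05,"wx": 0,"wy": 0,"wz": 0}
    - {"jaw": 85,"tx": 0.628,"ty": -0.566,"tz": -0.05,"wx": 0,"wy": 0,"wz": 0}
    - {"jaw": 85,"tx": 0.628,"ty": -0.566,"tz": -0.05,"wx": 0,"wy": 0,"wz": 0}
    - {"jaw": 85,"tx": 0.628,"ty": -0.566,"tz": -0.05,"wx": 0,"wy": 0,"wz": 0}
    - {"jaw": 85,"tx": 0.628,"ty": -0.566,"tz": -0.05,"wx": 0,"wy": 0,"wz": 0}
    - {"jaw": 85,"tx": 0.628,"ty": -0.566,"tz": -0.05,"wx": 0,"wy": 0,"wz": 0}
    - {"jaw": 85,"tx": 0.628,"ty": -0.566,"tz": -0.05,"wx": 0,"wy": 0,"wz": 0}
    - {"jaw": 85,"tx": 0.628,"ty": -0.566,"tz": -0.05,"wx": 0,"wy": 0,"wz": 0}
    - {"jaw": 85,"tx": 0.628,"ty": -0.566,"tz": -0.05,"wx": 0,"wy": 0,"wz": 0}
    - {"jaw": 85,"tx": 0.3,"ty": -0.28,"tz": -0.05,"wx": 0,"wy": 0,"wz": 0}

```text
time: 2.7
tool_pos: [493.2, 23.2, 288.6]
eef_rot: [-0.001, 0.984, 0.176, 0.0]
force: [-0.9, -1.3, -0.7]
grip_width: 85.2
gripper_force: 0.0
```

jog_arm:
  targets:
    - {"jaw": 85,"tx": 0,"ty": 0,"tz": 0,"wx": 0,"wy": 0,"wz": -1}
    - {"jaw": 85,"tx": 0,"ty": 0,"tz": 0,"wx": 0,"wy": 0,"wz": -1}
    - {"jaw": 85,"tx": 0,"ty": 0,"tz": 0,"wx": 0,"wy": 0,"wz": -1}
    - {"jaw": 85,"tx": 0,"ty": 0,"tz": 0,"wx": 0,"wy": 0,"wz": -1}
    - {"jaw": 85,"tx": 0,"ty": 0,"tz": 0,"wx": 0,"wy": 0,"wz": -1}
    - {"jaw": 85,"tx": 0,"ty": 0,"tz": 0,"wx": 0,"wy": 0,"wz": -1}
    - {"jaw": 85,"tx": 0,"ty": 0,"tz": 0,"wx": 0,"wy": 0,"wz": -1}
    - {"jaw": 85,"tx": 0,"ty": 0,"tz": 0,"wx": 0,"wy": 0,"wz": -1}
    - {"jaw": 85,"tx": 0,"ty": 0,"tz": 0,"wx": 0,"wy": 0,"wz": -1}
    - {"jaw": 85,"tx": 0,"ty": 0,"tz": 0,"wx": 0,"wy": 0,"wz": -1}
    - {"jaw": 85,"tx": 0,"ty": 0,"tz": 0,"wx": 0,"wy": 0,"wz": -0.4}
    - {"jaw": 85,"tx": 0,"ty": 0,"tz": 0,"wx": 0,"wy": 0,"wz": 0}

```text
time: 3.9
tool_pos: [492.1, 20.1, 288.5]
eef_rot: [-0.0, 0.808, 0.589, 0.0]
force: [-0.9, -0.0, 0.3]
grip_width: 85.2
gripper_force: 0.0
```

```bash
python3 w.py w1 basket_grip basket_bail basket
cat > seg.py <<'E'
from h import *
P=np.load('wP.npy');d=np.load('wd.npy')
for lo,hi,r in((162,172,40),(130,175,30),(40,60,80),(100,126,80)):
    m=(d>0)&(P[...,2]>lo)&(P[...,2]<hi)&(np.hypot(P[...,0]-494,P[...,1]-21)<r);p=P[m]
    print(lo,hi,len(p),p.mean(0).round(1) if len(p) else 0,cv2.minAreaRect(p[:,:2].astype(np.float32)) if len(p)>3 else 0)
E
python3 seg.py
```

```text
3.9 [492.1  20.1 288.5] yaw 72.12175580817761 z [-2.e-04  3.e-04 -1.e+00] F [-0.95 -0.03  0.29] [-1.00866795e-01  1.29190238e-01  1.59806587e+00  3.32883968e-04
  1.41454723e+00  2.11115557e-01]
basket_grip 0.91 323.1 226.1 [494.7  25.4 166.5]
basket_bail 0.78 325.5 212.0 [498.8  33.1 164.6]
basket 0.96 321.1 185.2 [495.3  32.7  49.8]
basket 0.8 282.9 427.7 [487.8  32.  345.4]
162 172 1097 [495.5  22.9 165.2] ((495.4546813964844, 22.42580223083496), (25.571481704711914, 17.410240173339844), 71.67313385009766)
130 175 1346 [496.1  25.  161.7] ((495.2817687988281, 22.56805419921875), (25.69639778137207, 17.893936157226562), 71.50914764404297)
40 60 5406 [496.8  26.1  46.9] ((495.4405212402344, 21.91900634765625), (111.09495544433594, 101.06751251220703), 71.1550064086914)
100 126 789 [495.7  22.6 114.2] ((495.8375244140625, 22.047090530395508), (6.331596851348877, 98.78187561035156), 71.33174896240234)
```

jog_arm:
  targets:
    - {"jaw": 60,"tx": 0.064,"ty": 0.048,"tz": 0.25,"wx": 0,"wy": 0,"wz": 0.12}
    - {"jaw": 60,"tx": 0,"ty": 0,"tz": 0.5,"wx": 0,"wy": 0,"wz": 0}
    - {"jaw": 60,"tx": 0,"ty": 0,"tz": 0.5,"wx": 0,"wy": 0,"wz": 0}
    - {"jaw": 60,"tx": 0,"ty": 0,"tz": 0.5,"wx": 0,"wy": 0,"wz": 0}
    - {"jaw": 60,"tx": 0,"ty": 0,"tz": 0.5,"wx": 0,"wy": 0,"wz": 0}
    - {"jaw": 60,"tx": 0,"ty": 0,"tz": 0.3,"wx": 0,"wy": 0,"wz": 0}
    - {"jaw": 60,"tx": 0,"ty": 0,"tz": 0.2,"wx": 0,"wy": 0,"wz": 0}
    - {"jaw": 60,"tx": 0,"ty": 0,"tz": 0,"wx": 0,"wy": 0,"wz": 0}
    - {"jaw": 60,"tx": 0,"ty": 0,"tz": 0,"wx": 0,"wy": 0,"wz": 0}

```text
time: 5.0
tool_pos: [496.6, 21.6, 150.9]
eef_rot: [0.0, 0.812, 0.584, 0.0]
force: [1.0, -0.1, 0.3]
grip_width: 60.2
gripper_force: 0.0
```

```bash
python3 w.py w2 basket_grip; python3 seg.py; python3 -c "from h import *;print(get_obs())"
```

```text
5.0 [496.6  21.6 150.9] yaw 71.48454447424844 z [ 5.e-04 -1.e-04 -1.e+00] F [ 1.02 -0.07  0.31] [-9.66116215e-02  2.37529018e-01  1.82013568e+00 -3.46622060e-05
  1.08344374e+00  2.26560283e-01]
basket_grip 0.4 316.8 298.3 [499.2  33.9 149.7]
162 172 5931 [495.5  24.5 165.7] ((493.90264892578125, 22.796390533447266), (26.73056983947754, 77.03621673583984), 70.57483673095703)
130 175 7646 [491.1  27.9 159.4] ((485.2848815917969, 25.59749984741211), (26.840778350830078, 39.07481002807617), 71.56455993652344)
40 60 12795 [498.6  31.   47. ] ((495.5828857421875, 22.273876190185547), (110.74535369873047, 101.66861724853516), 71.48946380615234)
100 126 2410 [495.8  22.9 114.1] ((496.8028259277344, 26.420974731445312), (15.308572769165039, 99.7843246459961), 71.44506072998047)
{'time': 5.1, 'joint_pos': array([-9.66371080e-02,  2.36706312e-01,  1.81935380e+00, -2.16002444e-05,
        1.08357287e+00,  2.26412968e-01]), 'joint_vel': array([ 0.00073717, -0.0056995 , -0.00101922, -0.00126263,  0.00196139,
       -0.00149975]), 'effort': array([ 1.24270309e-04, -3.54958928e+01, -2.09896517e+01,  2.93518970e-04,
        7.17108880e-03,  1.53867415e-03]), 'tool_pos': array([497.05560504,  21.53455353, 151.59633692]), 'eef_rot': array([6.53641150e-04, 8.11618598e-01, 5.84186864e-01, 7.30018316e-04]), 'force': array([ 0.64179316, -0.32422831,  0.05925689]), 'ft_torque': array([ 0.02382634, -0.00064118, -0.04054154]), 'gripper_force': 0.0, 'grip_width': 60.110522114420135}
```

jog_arm:
  newtons: 50
  targets:
    - {"jaw": 0,"tx": 0,"ty": 0,"tz": 0,"wx": 0,"wy": 0,"wz": 0}
    - {"jaw": 0,"tx": 0,"ty": 0,"tz": 0,"wx": 0,"wy": 0,"wz": 0}
    - {"jaw": 0,"tx": 0,"ty": 0,"tz": 0,"wx": 0,"wy": 0,"wz": 0}
    - {"jaw": 0,"tx": 0,"ty": 0,"tz": 0,"wx": 0,"wy": 0,"wz": 0}
    - {"jaw": 0,"tx": 0,"ty": 0,"tz": 0,"wx": 0,"wy": 0,"wz": 0}
    - {"jaw": 0,"tx": 0,"ty": 0,"tz": 0,"wx": 0,"wy": 0,"wz": 0}

```text
time: 5.7
tool_pos: [495.9, 21.7, 151.1]
eef_rot: [-0.0, 0.812, 0.584, -0.0]
force: [-2.9, 0.7, 4.1]
grip_width: 17.1
gripper_force: 50.4
```

jog_arm:
  targets:
    - {"jaw": 0,"tx": 0,"ty": 0,"tz": -0.1,"wx": 0,"wy": 0,"wz": 0}
    - {"jaw": 0,"tx": 0,"ty": 0,"tz": -0.3,"wx": 0,"wy": 0,"wz": 0}
    - {"jaw": 0,"tx": 0,"ty": 0,"tz": -0.4,"wx": 0,"wy": 0,"wz": 0}
    - {"jaw": 0,"tx": 0,"ty": 0,"tz": -0.4,"wx": 0,"wy": 0,"wz": 0}
    - {"jaw": 0,"tx": 0,"ty": 0,"tz": -0.5,"wx": 0,"wy": 0,"wz": 0}
    - {"jaw": 0,"tx": 0,"ty": 0,"tz": -0.5,"wx": 0,"wy": 0,"wz": 0}
    - {"jaw": 0,"tx": 0,"ty": 0,"tz": -0.5,"wx": 0,"wy": 0,"wz": 0}
    - {"jaw": 0,"tx": 0,"ty": 0,"tz": -0.4,"wx": 0,"wy": 0,"wz": 0}
    - {"jaw": 0,"tx": 0,"ty": 0,"tz": -0.2,"wx": 0,"wy": 0,"wz": 0}
    - {"jaw": 0,"tx": 0,"ty": 0,"tz": -0.1,"wx": 0,"wy": 0,"wz": 0}
    - {"jaw": 0,"tx": 0,"ty": 0,"tz": 0,"wx": 0,"wy": 0,"wz": 0}
    - {"jaw": 0,"tx": 0,"ty": 0,"tz": 0,"wx": 0,"wy": 0,"wz": 0}

```text
time: 6.9
tool_pos: [495.8, 21.6, 319.6]
eef_rot: [-0.001, 0.812, 0.584, -0.001]
force: [0.4, 0.8, -3.5]
grip_width: 17.0
gripper_force: 49.4
```

```bash
cat > sc.py <<'E'
from h import *
import sys
o=get_obs();r=Rm(o['eef_rot']);print(o['time'],np.round(o['tool_pos'],1),'yaw',np.degrees(np.arctan2(r[1,0],r[0,0])),'F',np.round(o['force'],2),o['grip_width'],o['gripper_force'])
L=sys.argv[2:]
for n in ['scene','top','wrist']:
    C=cam(n,get_obs());im,d=camera(n);cv2.imwrite(f'pics/{n}{sys.argv[1]}.png',im[:,:,::-1]);np.save(n+'.npy',d)
    for l in L:
        for k in tip_of(l,n)[:3]:
            u,v=k['centre'][0]*640,k['centre'][1]*480;z=d[min(int(v),479),min(int(u),639)]
            print(n,l,round(k['confidence'],2),round(u,1),round(v,1),np.round(pt(C,u,v,z),1))
E
python3 sc.py 2 hook_seat basket_bail
```

```text
6.9 [495.8  21.6 319.6] yaw 71.49835181492615 F [ 0.45  0.81 -3.53] 17.005366348210003 49.42422688007355
scene hook_seat 0.57 334.6 272.4 [482.5  31.   -2.6]
scene basket_bail 0.98 236.5 279.1 [ 368.  -254.4  130. ]
scene basket_bail 0.89 167.6 278.7 [ 105.9 -299.9    3.1]
scene basket_bail 0.66 333.1 166.7 [486.3  14.2 394.7]
top hook_seat 0.81 376.4 181.1 [ 623.  -165.1  251.4]
top basket_bail 0.95 453.0 368.8 [ 206.9 -359.1  164.7]
top basket_bail 0.92 288.5 231.5 [459.6  15.8 512.6]
top basket_bail 0.65 402.7 306.6 [ 348.3 -238.9  168.6]
wrist basket_bail 0.7 320.3 301.1 [500.1  34.3 323.1]
```

Run:
```python
from h import *
C=cam('top');d=np.load('top.npy');vv,uu=np.mgrid[0:480,0:640]
x=(uu-C['cx'])/C['f'];y=(vv-C['cy'])/C['f'];s=np.ones_like(x)
for _ in range(15): s=1/(1+C['k']*((x*s)**2+(y*s)**2))
P=np.stack([x*s,y*s,np.ones_like(x)],-1)*d[...,None]@C['R'].T+C['p']
a=np.radians(77);ax=np.array([np.cos(a),np.sin(a)]);c0=np.array([599.,-271.])
t=(P[...,:2]-c0)@ax;l=(P[...,:2]-c0)@np.array([-ax[1],ax[0]])
m=(d>0)&(t>30)&(t<160)&(abs(l)<25)&(P[...,2]>225)&(P[...,2]<330)
for lo in range(30,160,8):
    k=m&(t>=lo)&(t<lo+8)
    if k.sum(): print(lo,k.sum(),P[k].mean(0).round(1),l[k].mean().round(1),P[k][:,2].max().round(1))
p=P[m&(t>60)];print(cv2.fitLine(p[:,:2].astype(np.float32),cv2.DIST_HUBER,0,.01,.01).ravel())
# plate
m=(d>0)&(P[...,2]>8)&(P[...,2]<16)&(t>-80)&(t<170)&(abs(l)<100)
print('plate',cv2.minAreaRect(P[m][:,:2].astype(np.float32)))
g=cv2.resize(cv2.imread('pics/top2.png')[140:260,320:470],None,fx=5,fy=5,interpolation=2);cv2.imwrite('pics/c1.png',g)
```

```text
30 93 [ 603.4 -236.7  262.9] 3.5 276.8
38 9 [ 607.1 -229.4  266.2] 1.4 270.9
46 9 [ 609.7 -221.8  264.1] 0.7 267.6
54 8 [ 611.9 -214.4  264.1] 0.2 267.0
62 10 [ 613.9 -206.3  264.5] 0.0 267.9
70 12 [ 616.5 -198.9  264.1] -0.8 267.6
78 11 [ 618.  -190.9  265.2] -0.5 271.3
86 10 [ 619.9 -183.7  265.1] -0.7 268.1
94 12 [ 620.9 -175.4  261.8] 0.2 270.4
102 12 [ 623.2 -167.8  255. ] -0.3 260.0
110 11 [ 625.6 -160.3  253.9] -1.0 261.1
118 11 [ 627.4 -152.1  260.3] -0.9 266.8
126 12 [ 629.  -144.2  269.9] -0.7 275.3
134 3 [ 630.6 -139.7  272.4] -1.3 273.3
[ 2.4051338e-01  9.7064584e-01  6.2168982e+02 -1.7432036e+02]
plate ((607.7168579101562, -218.79762268066406), (233.41665649414062, 189.82203674316406), 77.41791534423828)
```

View pics/c1.png

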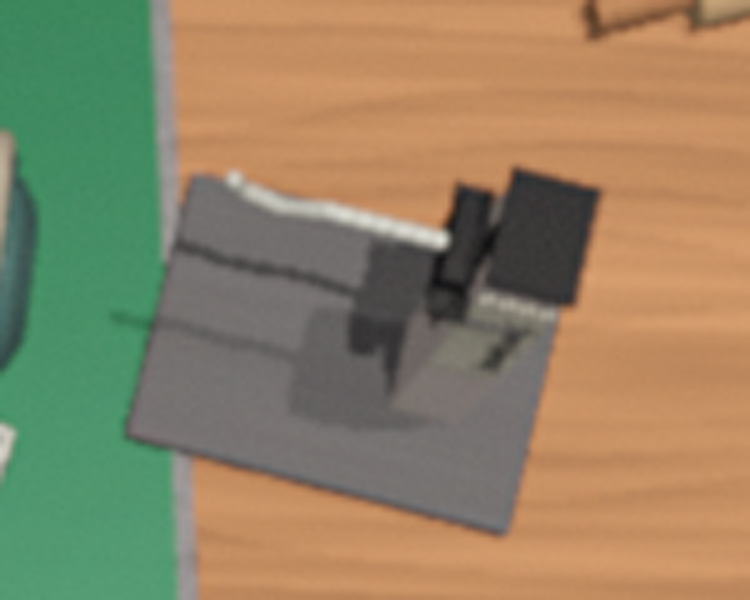

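jog_arm:
  targets:
    - {"jaw": 0,"tx": 0,"ty": 0,"tz": 0,"wx": 0,"wy": 0,"wz": -0.5}
    - {"jaw": 0,"tx": 0,"ty": 0,"tz": 0,"wx": 0,"wy": 0,"wz": -0.56}
    - {"jaw": 0,"tx": -0.15,"ty": 0.15,"tz": 0,"wx": 0,"wy": 0,"wz": 0}
    - {"jaw": 0,"tx": -0.33,"ty": 0.32,"tz": 0,"wx": 0,"wy": 0,"wz": 0}
    - {"jaw": 0,"tx": -0.33,"ty": 0.32,"tz": 0,"wx": 0,"wy": 0,"wz": 0}
    - {"jaw": 0,"tx": -0.33,"ty": 0.32,"tz": 0,"wx": 0,"wy": 0,"wz": 0}
    - {"jaw": 0,"tx": -0.33,"ty": 0.32,"tz": 0,"wx": 0,"wy": 0,"wz": 0}
    - {"jaw": 0,"tx": -0.32,"ty": 0.3,"tz": 0,"wx": 0,"wy": 0,"wz": 0}
    - {"jaw": 0,"tx": 0.07,"ty": 0.3,"tz": 0,"wx": 0,"wy": 0,"wz": 0}
    - {"jaw": 0,"tx": 0.09,"ty": 0.4,"tz": 0,"wx": 0,"wy": 0,"wz": 0}
    - {"jaw": 0,"tx": 0.09,"ty": 0.4,"tz": 0,"wx": 0,"wy": 0,"wz": 0}
    - {"jaw": 0,"tx": 0.08,"ty": 0.32,"tz": 0,"wx": 0,"wy": 0,"wz": 0}
    - {"jaw": 0,"tx": 0.05,"ty": 0.2,"tz": 0,"wx": 0,"wy": 0,"wz": 0}
    - {"jaw": 0,"tx": 0,"ty": 0,"tz": 0,"wx": 0,"wy": 0,"wz": 0}
    - {"jaw": 0,"tx": 0,"ty": 0,"tz": 0,"wx": 0,"wy": 0,"wz": 0}
    - {"jaw": 0,"tx": 0,"ty": 0,"tz": 0,"wx": 0,"wy": 0,"wz": 0}

```text
time: 8.95
tool_pos: [642.4, -85.4, 321.0]
eef_rot: [-0.0, 0.784, 0.621, -0.0]
force: [0.7, -0.0, -2.8]
grip_width: 17.3
gripper_force: 49.4
```

```bash
python3 sc.py 3 hook_seat basket_bail; python3 -c "
import cv2
g=cv2.imread('pics/scene3.png')[150:350,220:440];cv2.imwrite('pics/c2.png',cv2.resize(g,None,fx=3,fy=3))"
```

```text
8.95 [642.4 -85.4 321. ] yaw 76.78839955050425 F [ 0.69 -0.04 -2.8 ] 17.324511114595722 49.4282466173172
scene basket_bail 0.83 334.6 166.2 [258.3 325.8 130.8]
scene basket_bail 0.82 357.0 243.0 [644.5 -98.5 302.2]
scene basket_bail 0.76 234.2 278.2 [ 363.6 -258.1  133.8]
top hook_seat 0.55 374.1 180.0 [ 624.  -159.3  256.7]
top basket_bail 0.93 452.1 368.7 [ 207.2 -356.4  167.2]
top basket_bail 0.88 339.2 163.7 [606.5 -73.2 436.3]
top basket_bail 0.85 401.6 301.6 [ 365.9 -255.4   46.3]
wrist basket_bail 0.56 321.6 299.0 [645.9 -73.2 320.5]
```

View pics/c2.png

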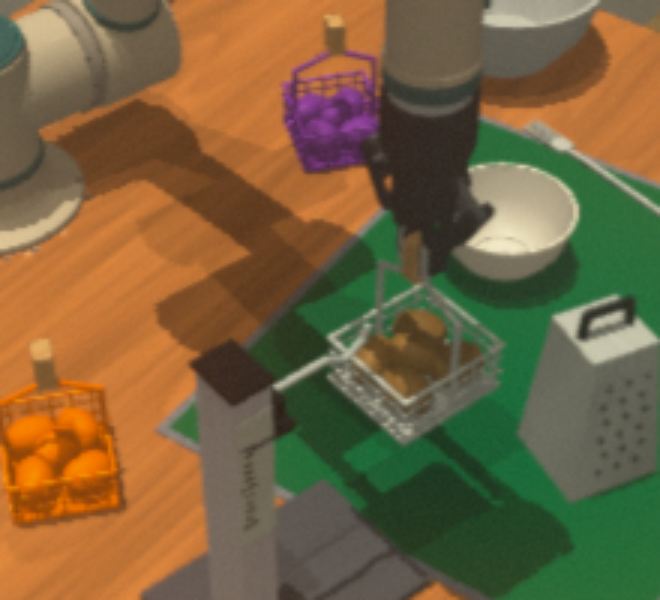

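The basket hangs upright in the gripper at crop (410,350), in line with the hook and clear of its tip at crop (370,330). I now thread it onto the hook.

jog_arm:
  targets:
    - {"jaw": 0,"tx": -0.1,"ty": 0,"tz": 0,"wx": 0,"wy": 0,"wz": 0}
    - {"jaw": 0,"tx": -0.15,"ty": 0,"tz": 0,"wx": 0,"wy": 0,"wz": 0}
    - {"jaw": 0,"tx": -0.15,"ty": 0,"tz": 0,"wx": 0,"wy": 0,"wz": 0}
    - {"jaw": 0,"tx": -0.15,"ty": 0,"tz": 0,"wx": 0,"wy": 0,"wz": 0}
    - {"jaw": 0,"tx": -0.15,"ty": 0,"tz": 0,"wx": 0,"wy": 0,"wz": 0}
    - {"jaw": 0,"tx": -0.15,"ty": 0,"tz": 0,"wx": 0,"wy": 0,"wz": 0}
    - {"jaw": 0,"tx": -0.15,"ty": 0,"tz": 0,"wx": 0,"wy": 0,"wz": 0}
    - {"jaw": 0,"tx": -0.15,"ty": 0,"tz": 0,"wx": 0,"wy": 0,"wz": 0}
    - {"jaw": 0,"tx": -0.15,"ty": 0,"tz": 0,"wx": 0,"wy": 0,"wz": 0}
    - {"jaw": 0,"tx": -0.15,"ty": 0,"tz": 0,"wx": 0,"wy": 0,"wz": 0}
    - {"jaw": 0,"tx": -0.1,"ty": 0,"tz": 0,"wx": 0,"wy": 0,"wz": 0}
    - {"jaw": 0,"tx": -0.046,"ty": 0,"tz": 0,"wx": 0,"wy": 0,"wz": 0}
    - {"jaw": 0,"tx": 0,"ty": 0,"tz": 0,"wx": 0,"wy": 0,"wz": 0}
    - {"jaw": 0,"tx": 0,"ty": 0,"tz": 0,"wx": 0,"wy": 0,"wz": 0}

```text
time: 10.8
tool_pos: [625.1, -162.8, 320.8]
eef_rot: [-0.0, 0.784, 0.621, 0.0]
force: [0.5, -0.1, -2.8]
grip_width: 17.6
gripper_force: 49.5
```

```bash
python3 sc.py 4 hook_seat basket_bail;python3 - <<'E'
from h import *
g=cv2.resize(cv2.imread('pics/scene4.png')[215:325,270:400],None,fx=5,fy=5,interpolation=2)
cv2.imwrite('pics/c3.png',g)
f=[get_obs()['force'] for _ in range(3)];print(f)
E
```

```text
10.8 [ 625.1 -162.8  320.8] yaw 76.80934967979579 F [ 0.48 -0.07 -2.78] 17.62892222410202 49.51610863208771
scene hook_seat 0.73 335.3 267.5 [ 626.1 -159.8  256.4]
scene basket_bail 0.8 235.2 276.1 [ 364.5 -254.3  139.3]
scene basket_bail 0.78 331.3 255.7 [ 626.9 -177.   309. ]
scene basket_bail 0.77 166.7 278.6 [  97.1 -297.6   -4. ]
top hook_seat 0.52 373.6 179.4 [ 611.3 -152.7  309.3]
top basket_bail 0.98 162.4 346.3 [240.2 314.9 165.8]
top basket_bail 0.89 377.3 176.8 [ 586.1 -147.7  424.6]
top basket_bail 0.87 453.7 368.0 [ 208.9 -359.9  168. ]
wrist hook_seat 0.76 324.0 266.2 [ 626.1 -163.7  253.5]
wrist basket_bail 0.82 323.6 299.5 [ 628.9 -150.3  321.8]
wrist basket_bail 0.75 70.5 360.0 [ 367.  -245.1  134.2]
wrist basket_bail 0.25 320.6 221.0 [ 627.6 -149.1  218.1]
[array([-0.93102757, -1.02583807, -2.61873931]), array([-0.93102757, -1.02583807, -2.61873931]), array([-0.93102757, -1.02583807, -2.61873931])]
```

View pics/c3.png

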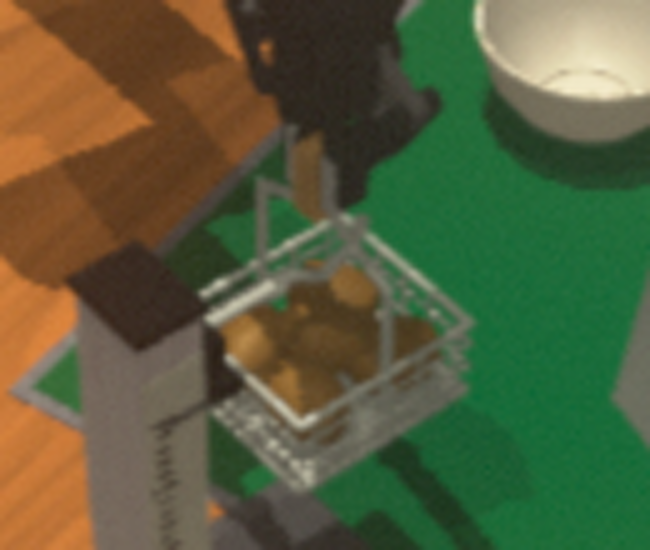

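The bail is over the dip: the wrist camera puts the seat at (626,-164,253) and the TCP is at (625,-163). The hook wire at crop (240,300)-(320,270) passes through the bail window, so I lower now.

jog_arm:
  targets:
    - {"jaw": 0,"tx": 0,"ty": 0,"tz": 0.05,"wx": 0,"wy": 0,"wz": 0}
    - {"jaw": 0,"tx": 0,"ty": 0,"tz": 0.08,"wx": 0,"wy": 0,"wz": 0}
    - {"jaw": 0,"tx": 0,"ty": 0,"tz": 0.08,"wx": 0,"wy": 0,"wz": 0}
    - {"jaw": 0,"tx": 0,"ty": 0,"tz": 0.08,"wx": 0,"wy": 0,"wz": 0}
    - {"jaw": 0,"tx": 0,"ty": 0,"tz": 0.08,"wx": 0,"wy": 0,"wz": 0}
    - {"jaw": 0,"tx": 0,"ty": 0,"tz": 0.08,"wx": 0,"wy": 0,"wz": 0}
    - {"jaw": 0,"tx": 0,"ty": 0,"tz": 0.08,"wx": 0,"wy": 0,"wz": 0}
    - {"jaw": 0,"tx": 0,"ty": 0,"tz": 0.07,"wx": 0,"wy": 0,"wz": 0}
    - {"jaw": 0,"tx": 0,"ty": 0,"tz": 0.04,"wx": 0,"wy": 0,"wz": 0}
    - {"jaw": 0,"tx": 0,"ty": 0,"tz": 0,"wx": 0,"wy": 0,"wz": 0}
    - {"jaw": 0,"tx": 0,"ty": 0,"tz": 0,"wx": 0,"wy": 0,"wz": 0}

```text
time: 12.35
tool_pos: [625.1, -163.1, 289.0]
eef_rot: [0.0, 0.784, 0.621, 0.0]
force: [-0.1, -0.2, -2.3]
grip_width: 17.4
gripper_force: 49.4
```

```bash
cat > f.py <<'E'
from h import *
F=[];Z=[]
for _ in range(8):
    camera('wrist');o=get_obs();F.append(o['force']);Z.append(o['tool_pos'])
print(o['time'],'F',np.mean(F,0).round(2),'sd',np.std(F,0).round(2),'pos',np.mean(Z,0).round(1),o['ft_torque'].round(3))
C=cam('wrist',o)
for l in ('hook_seat','basket_bail'):
    for k in tip_of(l,'wrist')[:1]: print(l,k)
E
python3 f.py
```

```text
12.75 F [ 0.2  -0.02 -2.62] sd [0.48 0.5  0.41] pos [ 625.1 -163.   289. ] [-0.017 -0.044 -0.02 ]
basket_bail {'centre': [0.0802, 0.789], 'confidence': 0.94}
```

jog_arm:
  targets:
    - {"jaw": 0,"tx": 0,"ty": 0,"tz": 0.04,"wx": 0,"wy": 0,"wz": 0}
    - {"jaw": 0,"tx": 0,"ty": 0,"tz": 0.04,"wx": 0,"wy": 0,"wz": 0}
    - {"jaw": 0,"tx": 0,"ty": 0,"tz": 0.04,"wx": 0,"wy": 0,"wz": 0}
    - {"jaw": 0,"tx": 0,"ty": 0,"tz": 0.04,"wx": 0,"wy": 0,"wz": 0}
    - {"jaw": 0,"tx": 0,"ty": 0,"tz": 0.04,"wx": 0,"wy": 0,"wz": 0}
    - {"jaw": 0,"tx": 0,"ty": 0,"tz": 0.04,"wx": 0,"wy": 0,"wz": 0}
    - {"jaw": 0,"tx": 0,"ty": 0,"tz": 0.04,"wx": 0,"wy": 0,"wz": 0}
    - {"jaw": 0,"tx": 0,"ty": 0,"tz": 0.04,"wx": 0,"wy": 0,"wz": 0}
    - {"jaw": 0,"tx": 0,"ty": 0,"tz": 0.03,"wx": 0,"wy": 0,"wz": 0}
    - {"jaw": 0,"tx": 0,"ty": 0,"tz": 0,"wx": 0,"wy": 0,"wz": 0}
    - {"jaw": 0,"tx": 0,"ty": 0,"tz": 0,"wx": 0,"wy": 0,"wz": 0}

```text
time: 13.95
tool_pos: [625.1, -163.0, 271.4]
eef_rot: [0.0, 0.784, 0.621, 0.0]
force: [0.1, -0.3, -1.8]
grip_width: 17.3
gripper_force: 49.8
```

```bash
python3 f.py
```

```text
14.35 F [ 0.07  0.19 -1.32] sd [0.33 0.66 0.33] pos [ 625.  -163.   271.4] [-0.001 -0.104  0.001]
basket_bail {'centre': [0.0591, 0.8142], 'confidence': 0.96}
```

jog_arm:
  targets:
    - {"jaw": 0,"tx": 0,"ty": 0,"tz": 0.03,"wx": 0,"wy": 0,"wz": 0}
    - {"jaw": 0,"tx": 0,"ty": 0,"tz": 0.04,"wx": 0,"wy": 0,"wz": 0}
    - {"jaw": 0,"tx": 0,"ty": 0,"tz": 0.04,"wx": 0,"wy": 0,"wz": 0}
    - {"jaw": 0,"tx": 0,"ty": 0,"tz": 0.04,"wx": 0,"wy": 0,"wz": 0}
    - {"jaw": 0,"tx": 0,"ty": 0,"tz": 0.04,"wx": 0,"wy": 0,"wz": 0}
    - {"jaw": 0,"tx": 0,"ty": 0,"tz": 0.03,"wx": 0,"wy": 0,"wz": 0}
    - {"jaw": 0,"tx": 0,"ty": 0,"tz": 0,"wx": 0,"wy": 0,"wz": 0}
    - {"jaw": 0,"tx": 0,"ty": 0,"tz": 0,"wx": 0,"wy": 0,"wz": 0}
    - {"jaw": 0,"tx": 0,"ty": 0,"tz": 0,"wx": 0,"wy": 0,"wz": 0}

```text
time: 15.35
tool_pos: [625.0, -163.0, 260.4]
eef_rot: [0.0, 0.784, 0.621, 0.0]
force: [0.4, 1.3, -0.6]
grip_width: 17.3
gripper_force: 49.9
```

```bash
sed -i 's/range(8)/range(30)/' f.py; python3 f.py
```

```text
16.85 F [ 0.26 -0.27  0.2 ] sd [0.56 0.47 0.35] pos [ 625.  -163.   260.3] [ 0.007 -0.089  0.03 ]
basket_bail {'centre': [0.5028, 0.6163], 'confidence': 0.78}
```

```bash
sed -i 's/range(30)/range(60)/' f.py; python3 f.py
```

```text
19.95 F [0.37 0.04 0.14] sd [0.44 0.48 0.54] pos [ 625.  -163.   260.3] [ 0.061 -0.088 -0.006]
basket_bail {'centre': [0.5062, 0.6183], 'confidence': 0.82}
```

jog_arm:
  newtons: 20
  targets:
    - {"jaw": 0,"tx": 0,"ty": 0,"tz": -0.016,"wx": 0,"wy": 0,"wz": 0}
    - {"jaw": 0,"tx": 0,"ty": 0,"tz": 0,"wx": 0,"wy": 0,"wz": 0}
    - {"jaw": 0,"tx": 0,"ty": 0,"tz": 0,"wx": 0,"wy": 0,"wz": 0}
    - {"jaw": 0,"tx": 0,"ty": 0,"tz": 0,"wx": 0,"wy": 0,"wz": 0}

```text
time: 20.45
tool_pos: [625.0, -163.0, 261.1]
eef_rot: [0.0, 0.784, 0.621, -0.0]
force: [0.9, -0.8, -0.1]
grip_width: 17.5
gripper_force: 49.9
```

```bash
python3 f.py
```

```text
23.45 F [ 0.32 -0.16 -0.17] sd [0.52 0.47 0.5 ] pos [ 625.  -163.   261.1] [ 0.004 -0.124 -0.002]
basket_bail {'centre': [0.0484, 0.8296], 'confidence': 0.8}
```

jog_arm:
  newtons: 20
  targets:
    - {"jaw": 19,"tx": 0,"ty": 0,"tz": 0,"wx": 0,"wy": 0,"wz": 0}
    - {"jaw": 22,"tx": 0,"ty": 0,"tz": 0,"wx": 0,"wy": 0,"wz": 0}
    - {"jaw": 26,"tx": 0,"ty": 0,"tz": 0,"wx": 0,"wy": 0,"wz": 0}
    - {"jaw": 32,"tx": 0,"ty": 0,"tz": 0,"wx": 0,"wy": 0,"wz": 0}
    - {"jaw": 40,"tx": 0,"ty": 0,"tz": 0,"wx": 0,"wy": 0,"wz": 0}
    - {"jaw": 50,"tx": 0,"ty": 0,"tz": 0,"wx": 0,"wy": 0,"wz": 0}
    - {"jaw": 50,"tx": 0,"ty": 0,"tz": 0,"wx": 0,"wy": 0,"wz": 0}
    - {"jaw": 50,"tx": 0,"ty": 0,"tz": 0,"wx": 0,"wy": 0,"wz": 0}

```text
time: 24.35
tool_pos: [625.0, -163.0, 261.1]
eef_rot: [0.0, 0.784, 0.621, -0.0]
force: [-0.3, -0.0, 0.2]
grip_width: 49.8
gripper_force: 0.0
```

```bash
python3 w.py w5 basket_grip
python3 - <<'E'
from h import *
P=np.load('wP.npy');d=np.load('wd.npy')
m=(d>0)&(P[...,2]>268)&(P[...,2]<285)&(np.hypot(P[...,0]-625,P[...,1]+163)<22);p=P[m]
print(len(p),p.mean(0),cv2.minAreaRect(p[:,:2].astype(np.float32)))
E
```

```text
24.35 [ 625.  -163.   261.1] yaw 76.7971895111277 z [ 0.e+00 -1.e-04 -1.e+00] F [-0.29 -0.02  0.23] [-3.62755616e-01  3.77646751e-01  1.32084765e+00 -6.63629079e-05
  1.44307079e+00 -1.32314651e-01]
basket_grip 0.87 321.4 333.5 [ 626.9 -155.8  274.7]
basket_grip 0.76 8.3 419.3 [ 364.9 -243.9  158. ]
4351 [ 625.98072396 -161.13596719  274.47462149] ((625.5093383789062, -163.08465576171875), (26.652681350708008, 17.876914978027344), 76.95636749267578)
```

View pics/w5.png

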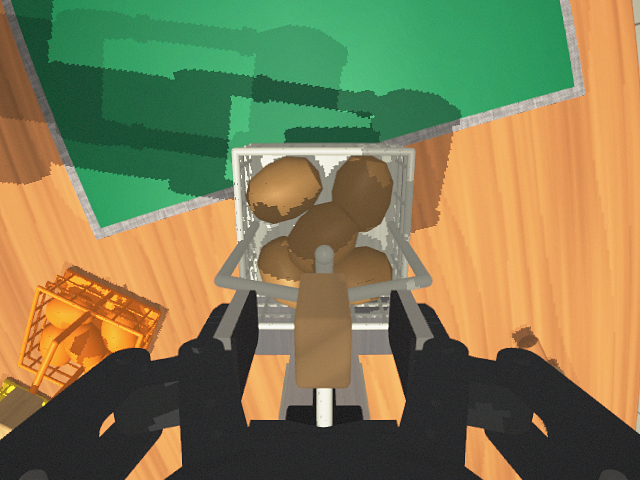

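The fingers at (230,330) and (410,330) are clear of the grip at (322,330). The basket hangs square and still, with the hook wire in the bail. I now withdraw straight up.

jog_arm:
  targets:
    - {"jaw": 50,"tx": 0,"ty": 0,"tz": -0.1,"wx": 0,"wy": 0,"wz": 0}
    - {"jaw": 50,"tx": 0,"ty": 0,"tz": -0.2,"wx": 0,"wy": 0,"wz": 0}
    - {"jaw": 50,"tx": 0,"ty": 0,"tz": -0.3,"wx": 0,"wy": 0,"wz": 0}
    - {"jaw": 50,"tx": 0,"ty": 0,"tz": -0.4,"wx": 0,"wy": 0,"wz": 0}
    - {"jaw": 50,"tx": 0,"ty": 0,"tz": -0.4,"wx": 0,"wy": 0,"wz": 0}
    - {"jaw": 50,"tx": 0,"ty": 0,"tz": -0.4,"wx": 0,"wy": 0,"wz": 0}
    - {"jaw": 50,"tx": 0,"ty": 0,"tz": -0.4,"wx": 0,"wy": 0,"wz": 0}
    - {"jaw": 50,"tx": 0,"ty": 0,"tz": -0.2,"wx": 0,"wy": 0,"wz": 0}
    - {"jaw": 50,"tx": 0,"ty": 0,"tz": 0,"wx": 0,"wy": 0,"wz": 0}
    - {"jaw": 50,"tx": 0,"ty": 0,"tz": 0,"wx": 0,"wy": 0,"wz": 0}

```text
time: 25.45
tool_pos: [624.8, -162.9, 380.7]
eef_rot: [-0.0, 0.784, 0.621, -0.0]
force: [-0.6, -0.1, 0.0]
grip_width: 50.0
gripper_force: 0.0
```

```bash
cat > g.py <<'E'
from h import *
for i in range(12):
    o=get_obs();C=cam('wrist',o);im,d=camera('wrist');vv,uu=np.mgrid[0:480,0:640]
    x=(uu-C['cx'])/C['f'];y=(vv-C['cy'])/C['f'];s=np.ones_like(x)
    for _ in range(10): s=1/(1+C['k']*((x*s)**2+(y*s)**2))
    P=np.stack([x*s,y*s,np.ones_like(x)],-1)*d[...,None]@C['R'].T+C['p']
    m=(d>0)&(P[...,2]>255)&(P[...,2]<300)&(np.hypot(P[...,0]-625,P[...,1]+163)<22);p=P[m]
    r=cv2.minAreaRect(p[:,:2].astype(np.float32));print(o['time'],np.round(r[0],1),np.round(r[1],1),round(r[2],1),np.median(p[:,2]).round(2))
im,_=camera('scene');cv2.imwrite('pics/end.png',cv2.resize(im[200:350,260:420,::-1],None,fx=4,fy=4))
E
python3 g.py
```

```text
25.45 [ 625.4 -162.9] [26.  17.9] 76.8 274.82
25.5 [ 625.3 -162.9] [25.9 18. ] 76.8 274.78
25.55 [ 625.3 -163.1] [26.4 17.8] 76.6 274.82
25.6 [ 625.3 -163.1] [26.4 17.9] 76.7 274.81
25.65 [ 625.3 -163.2] [26.6 17.9] 77.1 274.82
25.7 [ 625.4 -162.8] [25.6 18. ] 76.6 274.86
25.75 [ 625.4 -162.9] [26.  17.9] 76.4 274.79
25.8 [ 625.3 -162.9] [26.  17.9] 76.2 274.82
25.85 [ 625.4 -162.9] [26.  17.9] 76.3 274.84
25.9 [ 625.5 -163. ] [26.  17.8] 77.2 274.86
25.95 [ 625.5 -163.1] [26.3 17.8] 77.5 274.85
26.0 [ 625.3 -163. ] [26.2 18. ] 77.0 274.83
```

View pics/end.png

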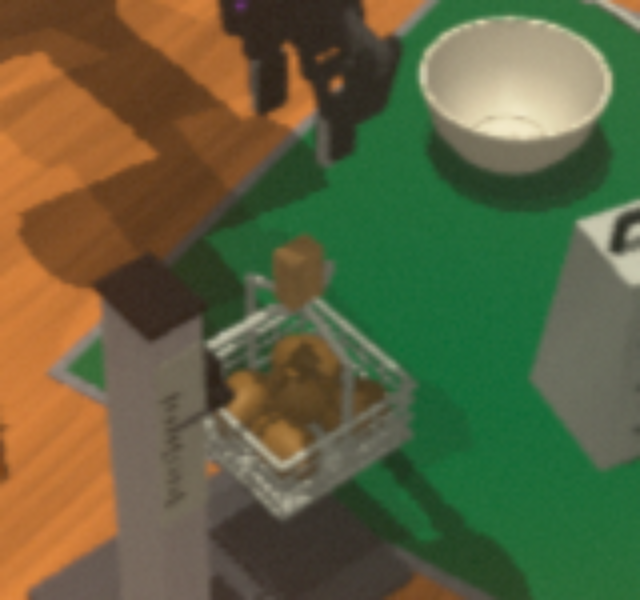

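The basket hangs upright from the hook at crop (300,390), steady within 0.1 mm in height. The gripper is well clear and the bowl and grater have not moved.

```bash
python3 -c "from rig import *;print(finish_job())"
```

```text
the job is handed in; nothing more can be done
None
```

The potato basket hangs upright and still in the dip of the scale's hook. I lowered it at about 2 cm/s, let go with close to zero force on the hand, and handed the job in at about 26 s. I left the bowl, jar and grater untouched.

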